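Push the lino block home in the registration corner

ROBOT

A 6-joint arm with a two-finger parallel gripper is mounted at the origin on the work surface. World frame = base frame: x ahead of the robot, y to its left, z up, the work surface at z = 0. Lengths are in m, angles in rad, forces in N, time in s.
With the tool pointing down it reaches from about 0.35 to 0.85 m from the base axis. Payload 8.1 kg.
Tool frame: the origin (TCP) lies between the finger pads; the fingertips stand tips_ahead ahead of it and the grasp point (between the pads) lies 8 mm behind it (tips_ahead is the distance from the TCP to the fingertips, in m); z points along the fingers, x is the direction in which the jaws open and shut, and the axes are right-handed (so a half turn about z gives the same grasp; the last joint's range is limited). The gripper opens to 93 mm and grips with 3 to 60 N. Pads are 15 mm wide; open, the fingers measure 128 mm over their backs; the gripper's body (75 mm by 188 mm) begins 65 mm behind the grasp point.
Start: joints at [-1.373, 0.13, 1.488, -0, 1.523, -0.085], TCP at [0.167, -0.576, 0.23] pointing down, gripper open.
Joint ranges: [-2.96, 2.96], [-0.89, 2.26], [0.02, 2.5], [-1.34, 4.48], [0, 2.73], [-2.66, 2.66]. Speed limits (rad/s): [2.39, 2.39, 2.79, 3.14, 3.14, 3.14].

INTERFACE

Orientations are given as a rotation vector (axis times angle).
In Python, from plant import * gives the robot as it stands.
- The arm moves only by the tool play_rows, never from a script. Its argument "increments" is a list that holds one entry, the list of rows, each a list of 4 numbers: the shift along the tool's x, y, z in cm, then the turn about the tool's z in rad. A call has 1 to 5 rows; each row is the pose to reach, as a shift and turn from the pose measured when the call began, along the tool's axes at that moment; what a row does not reach only later rows make up. A row lasts 1/10 s, in which the tool goes at most 50 mm and 8.59 degrees, less where a joint would pass 70% of its speed; a pose out of reach is approached as far as the arm can. A call with a gripper value outside its range is refused whole. "jaw" is the finger opening in cm, from 0 to 9.3, set as the call begins (left out, the last holds). The fingers move at their own pace and stop on an object; "squeeze" is the grip in N (left out, the last holds). Time passes only in rows, so rows that repeat a pose let the fingers close. It gives the time, the measured TCP pose, the force and the opening at its end, in the units of the state.
- read_state(): the state, without advancing time (a new reading comes with each control period).
- read_camera(name): name is "scene" or "side" or "wrist"; returns (picture, depth): 420x560x3 uint8, blue, green, red; 420x560 float32, m along the optical axis (not along the pixel's ray), 0 where there is no reading.
- camera_params(name): a dict with "K" (3x3 intrinsics, pixels), "eye" and "orientation" of the camera in the world. Camera axes: x right, y up, looking along -z (the intrinsics and any distortion apply to the point x, -y, -z); pixel columns grow to the right and rows downward; lengths in m; the calibration is good to about 2 mm. The wrist camera is an equidistant fisheye: a pixel r from the principal point sees the ray r / f radians off the axis. A picture is of the moment at which its call begins: read the wrist's pose just before it. camera_params takes no time and is no camera call; for the wrist camera it gives the pose at the moment of the call.
- close_job(): hands the job in, once; it reports no verdict.
The state is a dict: "t": time; "q": joint angles; "dq": joint speeds; "joint_torque": joint torques, N m; "tool_pos": TCP position; "orientation": TCP orientation; "force": force on the tool from outside, world axes, zero at the start; "wrist_torque": the same for the moment, N m; "opening": finger opening in m.
Only numpy, scipy, OpenCV 4.12 (cv2) and the standard library are available. Lean on these libraries where they do the work, as an engineer would, in place of code of your own. Each camera call takes 0.05 s, during which the arm holds its last target.

TASK

Push the flat lino printing block along the desk with the fingertips until it sits fully home and square in the corner of the two wooden battens, its long side flush along the long batten and its short side flush against the short one. Slide it only: do not pick it up, tip it or carry it. Leave the bottles, the jar and the ink roller where they are.

Things in the scene. Friction and masses are not known exactly. Their poses are not given: they have to be found in the camera images.
- block: the loose printing block, a flat wooden board, grey lino face carved with a leaf: 90 mm along x, 120 mm along y, 20 mm tall, 0.13 to 0.25 kg. Origin at the centre of its underside, z up. It starts turned up to 0.5 rad from the jig's axes, on the open side of both battens. Home, its origin is at x = -45, y = -60 mm in the jig's frame, its y along the jig's y
- jig: the registration corner: two wooden battens 14 mm tall, 20 mm wide, fixed to the desk at a right angle. Origin at desk level in the inside corner. Long batten: inner face in the plane x = 0, y from -225 to 20 mm, wood on the +x side. Short batten: inner face in the plane y = 0, x from -120 to 0 mm, wood on the +y side. The block goes where x and y are below 0. Its yaw varies
- white_bottle: the large white bottle, 74 mm across and 200 mm tall; a bystander; origin at the centre of its underside
- black_bottle: the black bottle with a red cap, 68 mm across and 170 mm tall; a bystander; origin at the centre of its underside
- ink_jar: the small ink jar, 48 mm across and 55 mm tall, standing on the outer (+y) side of the short batten; a bystander; origin at the centre of its underside
- brayer: the ink roller lying on the desk, 32 mm tall, origin under the middle of its 80 mm wide rubber roller (84 mm with the yoke), wooden handle reaching 140 mm along its own x; a bystander
Things that resemble listed ones, but are neither listed nor needed, are in the scene too. Several things look just like the block: the one meant starts farthest to the robot's right.

How it is judged:
At the end, for the whole second after the job is handed in: The block lies flat and at rest on the desk, within 3 mm of touching both battens and within 0.04 rad of square with them, long side along the long batten; no bystander moved more than 20 mm or tipped over 0.3 rad (x of block in the frame of jig between -0.048 and -0.042 m and y of block in the frame of jig between -0.063 and -0.057 m and angle between the y axis of block and the y axis of jig, either way round below 0.04 rad and height (world z) of block below 0.003 m and angle between block's own z axis and vertical below 0.05 rad and linear speed of block below 0.01 m/s and not (distance of white_bottle from where it was at the start of the episode above 0.02 m or angle between white_bottle's own z axis and vertical above 0.3 rad) and not (distance of black_bottle from where it was at the start of the episode above 0.02 m or angle between black_bottle's own z axis and vertical above 0.3 rad) and not (distance of ink_jar from where it was at the start of the episode above 0.02 m or angle between ink_jar's own z axis and vertical above 0.3 rad) and not (distance of brayer from where it was at the start of the episode above 0.02 m or angle between brayer's own z axis and vertical above 0.3 rad)).
It fails at once if the block is lifted 8 mm or more off the desk or tipped more than 0.15 rad (height (world z) of block above 0.008 m or angle between block's own z axis and vertical above 0.15 rad).
It fails at once if a bottle, the jar or the ink roller is moved more than 20 mm or tipped ((distance of white_bottle from where it was at the start of the episode above 0.02 m or angle between white_bottle's own z axis and vertical above 0.3 rad) or (distance of black_bottle from where it was at the start of the episode above 0.02 m or angle between black_bottle's own z axis and vertical above 0.3 rad) or (distance of ink_jar from where it was at the start of the episode above 0.02 m or angle between ink_jar's own z axis and vertical above 0.3 rad) or (distance of brayer from where it was at the start of the episode above 0.02 m or angle between brayer's own z axis and vertical above 0.3 rad)).
It also fails if it takes over 42 s, if anything falls off the work surface, if the arm or the gripper's body presses on something with over 40 N, if the wrist force passes 120 N, or if a joint passes its speed limit or range.

## Working session

There is one attempt and no reset: what is moved stays moved. The work goes in short steps, Python scripts to look and compute and a tool call to move; the robot and the scene stay as the last step left them, time stands still between calls to the robot, and variables do not carry over. Pictures are saved under pics/ and viewed, and the job is handed in when it is done.

Besides the shell and the picture viewer there is one more tool, called after "Request:" by a JSON object that holds its "api" and its "payload". play_rows: Moves the arm, as the interface text tells. Its arguments: {"type":"object","properties":{"increments":{"type":"array"},"jaw":{"type":"number"},"squeeze":{"type":"number"}},"required":["increments"]}

```bash
ls; mkdir -p pics; python3 - <<'E'
from plant import *
import cv2, numpy as np
s=read_state()
for k,v in s.items(): print(k,np.round(v,4))
for n in ("scene","side","wrist"):
    p=camera_params(n); print(n,p)
    im,d=read_camera(n); cv2.imwrite(f"pics/{n}0.png",im); np.savez(f"/tmp/{n}0.npz",im=im,d=d)
    print(n,(d>0).mean(),d[d>0].min(),d.max())
E
```

```text
pics
t 0.0
q [-1.3734  0.1311  1.4893 -0.      1.523  -0.0854]
dq [-0.0012  0.0004 -0.     -0.0005 -0.0002  0.0004]
joint_torque [-1.10000e-03 -5.59831e+01 -4.91769e+01  7.66000e-02  3.51000e-02
 -1.00000e-04]
tool_pos [ 0.1673 -0.5756  0.2286]
orientation [-2.5114e+00  1.8855e+00  2.1000e-03]
force [-0.2283 -0.2402 -0.5566]
wrist_torque [-0.0693 -0.0332 -0.013 ]
opening 0.093
scene {'K': array([[447.89091865,   0.        , 283.25523328],
       [  0.        , 447.89091865, 205.88570238],
       [  0.        ,   0.        ,   1.        ]]), 'eye': array([ 0.91042148, -0.41434621,  0.83752543]), 'orientation': array([0.64620397, 0.2208231 , 0.61252206])}
scene 0.9957993197278912 0.7230478 2.8407536
side {'K': array([[414.51710207,   0.        , 277.03460345],
       [  0.        , 414.51710207, 211.06347627],
       [  0.        ,   0.        ,   1.        ]]), 'eye': array([0.4753243 , 0.90237405, 0.70149756]), 'orientation': array([ 0.01236469, -1.31978585, -2.78351874])}
side 0.9959098639455782 0.67526495 3.2949698
wrist {'K': array([[325.1922621 ,   0.        , 284.67603192],
       [  0.        , 325.1922621 , 207.59219901],
       [  0.        ,   0.        ,   1.        ]]), 'eye': array([ 0.23981973, -0.55636442,  0.38318203]), 'orientation': array([-0.23351291,  0.17869216, -1.27874924])}
wrist 0.9939073129251701 0.050000355 0.68783593
```

View pics/scene0.png

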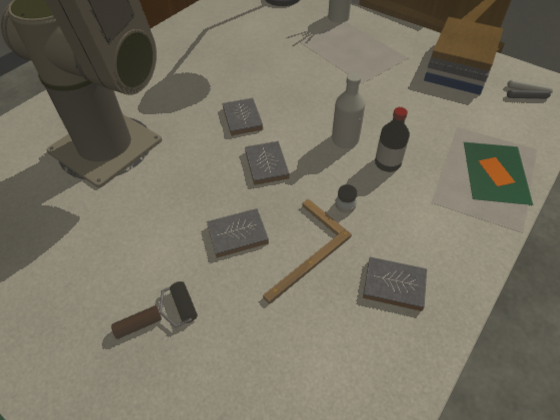

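View pics/side0.png

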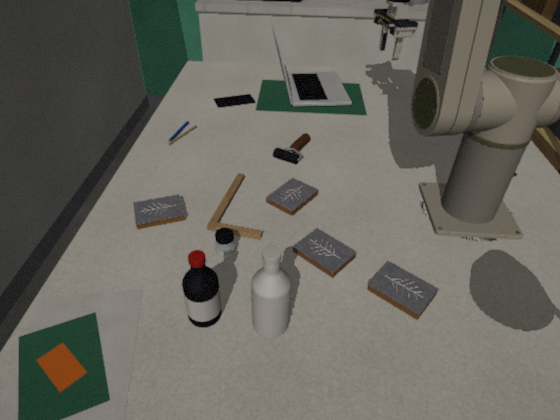

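View pics/wrist0.png

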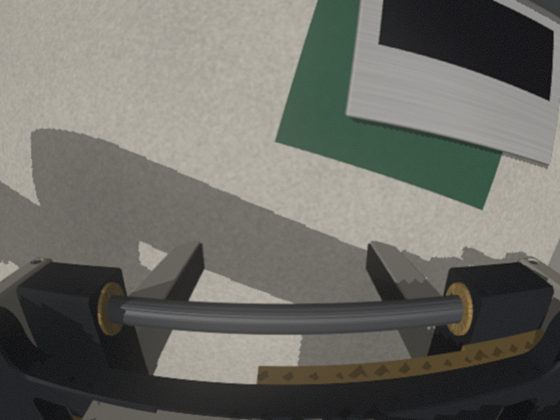

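Scene view: four blocks. The robot's-right one is at about (238,232), the jig corner is near (348,236), the batten ends are at (268,298) and (306,204), and the jar is at (346,197). In the side view the same block is at (292,196) and the corner is at (212,228). Next I measure.

```bash
cat > h.py <<'E'
import numpy as np, cv2
from scipy.spatial.transform import Rotation as R
def ray(p,uv):
    K=p['K']; uv=np.atleast_2d(uv).astype(float)
    d=np.c_[(uv[:,0]-K[0,2])/K[0,0],-(uv[:,1]-K[1,2])/K[1,1],-np.ones(len(uv))]
    return d@R.from_rotvec(p['orientation']).as_matrix().T
def onplane(p,uv,z):
    d=ray(p,uv); return p['eye']+d*((z-p['eye'][2])/d[:,2])[:,None]
def tri(p1,u1,p2,u2):
    a=ray(p1,u1)[0];b=ray(p2,u2)[0];A=np.c_[a,-b]
    s=np.linalg.lstsq(A,p2['eye']-p1['eye'],rcond=None)[0]
    x=p1['eye']+a*s[0];y=p2['eye']+b*s[1]; return (x+y)/2,np.linalg.norm(x-y)
def proj(p,X):
    c=(np.atleast_2d(X)-p['eye'])@R.from_rotvec(p['orientation']).as_matrix()
    K=p['K'];return np.c_[K[0,2]+K[0,0]*c[:,0]/-c[:,2],K[1,2]-K[1,1]*c[:,1]/-c[:,2]]
E
python3 - <<'E'
import plant
print([n for n in dir(plant) if n[0]!='_'])
print(getattr(plant,'tips_ahead',None))
import numpy as np,cv2
for n,(x,y,w,h) in {"scene":(190,180,180,130),"side":(190,160,150,90)}.items():
    im=np.load(f"/tmp/{n}0.npz")['im'][y:y+h,x:x+w]
    cv2.imwrite(f"pics/{n}0z.png",cv2.resize(im,None,fx=4.4,fy=4.4,interpolation=cv2.INTER_CUBIC))
    hsv=cv2.cvtColor(im,cv2.COLOR_BGR2HSV)
    for uv in ([(250,240),(300,270),(330,260),(215,290)] if n=="scene" else [(300,190),(235,190),(240,231)]):
        print(n,uv,hsv[uv[1]-y,uv[0]-x])
E
```

```text
['IKError', 'camera_params', 'close_job', 'read_camera', 'read_state', 'tips_ahead']
0.011
scene (250, 240) [17 20 90]
scene (300, 270) [ 17 113 115]
scene (330, 260) [ 23  42 144]
scene (215, 290) [ 23  42 147]
side (300, 190) [173  12  87]
side (235, 190) [ 15 120  83]
side (240, 231) [ 16 110 125]
```

```bash
ls pics
```

```text
scene0.png
scene0z.png
side0.png
side0z.png
wrist0.png
```

View pics/scene0z.png

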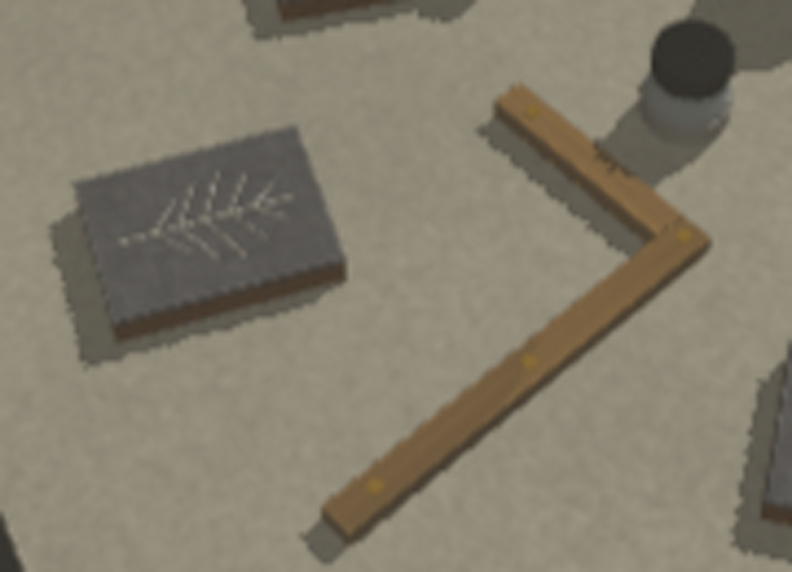

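View pics/side0z.png

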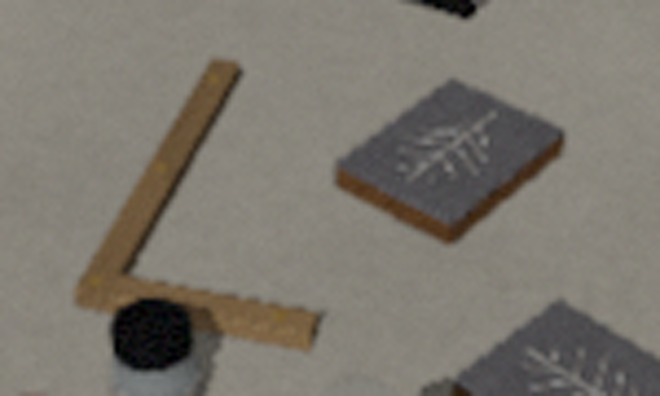

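```bash
cat >> h.py <<'E'
def comps(mask,minA=60):
    n,l,st,c=cv2.connectedComponentsWithStats(mask.astype(np.uint8),connectivity=8)
    return [(i,st[i],c[i]) for i in range(1,n) if st[i][4]>=minA],l
def block_rect(p,im,guess,z=0.02):
    """grey top mask near world guess -> corners on plane"""
    hsv=cv2.cvtColor(im,cv2.COLOR_BGR2HSV)
    H,S,V=[hsv[...,i].astype(int) for i in range(3)]
    m=((S<32)&(V<112)).astype(np.uint8)   # top face grey
    m=cv2.morphologyEx(m,cv2.MORPH_CLOSE,np.ones((5,5),np.uint8)); 
    m=cv2.morphologyEx(m,cv2.MORPH_OPEN,np.ones((5,5),np.uint8))
    cs,l=comps(m); g=proj(p,[[*guess,z]])[0]
    i,st,c=min(cs,key=lambda t:np.hypot(*(t[2]-g)))
    ct=max(cv2.findContours((l==i).astype(np.uint8),cv2.RETR_EXTERNAL,cv2.CHAIN_APPROX_NONE)[0],key=len)[:,0]
    q=cv2.approxPolyDP(ct[:,None],0.05*cv2.arcLength(ct[:,None],True),True)[:,0]
    W=onplane(p,ct,z)[:,:2]
    r=cv2.minAreaRect((W*1000).astype(np.float32))
    return st,c,q,r,cv2.boxPoints(r)
E
python3 - <<'E'
from plant import *
from h import *
for n in("scene","side"):
    p=camera_params(n); im=np.load(f"/tmp/{n}0.npz")['im']
    c0={"scene":(238,232),"side":(292,195)}[n]
    g=onplane(p,c0,.02)[0,:2]
    st,c,q,r,b=block_rect(p,im,g)
    print(n,st,c,"\nquad",q.tolist(),"\nrect",r)
    print(np.round(onplane(p,q,.02)*1000,1).tolist())
    hsv=cv2.cvtColor(im,cv2.COLOR_BGR2HSV)
    m=((hsv[...,0]<22)&(hsv[...,1]>85)&(hsv[...,2]>88)).astype(np.uint8)
    j={"scene":(300,270),"side":(235,190)}[n]
    vis=im.copy(); vis[m>0]=(0,255,0); cv2.imwrite(f"pics/{n}mask.png",vis[140:320,120:420].repeat(2,0).repeat(2,1))
    if n=="scene": named=dict(outer=(708,241),longin=(322,512),longout=(350,541),inner=(652,237),shortin=(493,104),shortout=(517,84)); o=(190,180)
    else: named=dict(outer=(76,287),longin=(240,68),longout=(213,60),inner=(124,275),shortin=(322,314),shortout=(313,333)); o=(190,160)
    for k,v in named.items():
        print(k,np.round(onplane(p,np.array(v)/4.4+o,.014)[0,:2]*1000,1))
E
```

```text
scene [ 208  210   59   42 1728] [236.44270833 230.41898148] 
quad [[257, 210], [208, 221], [215, 251], [266, 239]] 
rect ((474.60198974609375, -12.74200439453125), (118.95472717285156, 90.15120697021484), 55.058658599853516)
[[476.5, 58.2, 20.0], [406.5, -32.6, 20.0], [473.6, -83.4, 20.0], [543.2, 6.7, 20.0]]
outer [686.1 131.2]
longin [ 622.2 -104.1]
longout [ 641.5 -107.9]
inner [661.9 116.4]
shortin [547.  139.5]
shortout [549.4 158.5]
side [270 179  45  30 852] [292.0258216  193.55516432] 
quad [[290, 179], [270, 198], [295, 208], [314, 188]] 
rect ((474.6512451171875, -11.9337158203125), (123.33251190185547, 91.77310180664062), 54.87123107910156)
[[482.6, -77.9, 20.0], [533.4, 16.1, 20.0], [465.0, 53.7, 20.0], [414.2, -39.8, 20.0]]
outer [682.3 132.9]
longin [615.7 -93.3]
longout [ 634.7 -101.1]
inner [657.  120.4]
shortin [541.  144.6]
shortout [544.7 160.7]
```

```bash
python3 - <<'E'
from plant import *
from h import *
ps,pd=camera_params("scene"),camera_params("side")
# depth-based check of heights too
for nm,a,b in [("inner",(652/4.4+190,237/4.4+180),(124/4.4+190,275/4.4+160)),("blkcorner",(266,239),(290,179)),("blkcorner2",(257,210),(295,208)),("jarlid",(347,191),(224,236)),("wcap",(353,78),(271,255)),("rcap",(400,113),(197,258))]:
    x,e=tri(ps,a,pd,b); print(nm,np.round(x*1000,1),round(e*1000,1))
for nm,uv,z in [("roller a",(175,285),.03),("roller b",(192,318),.03),("handle",(118,330),.015),("roller mid",(183,302),.03)]:
    print(nm,np.round(onplane(ps,uv,z)*1000))
for nm,uv,z in [("roller mid",(287,156),.03),("handle end",(307,138),.015)]:
    print(nm,np.round(onplane(pd,uv,z)*1000))
E
```

```text
inner [659.3 117.9  11.1] 3.5
blkcorner [516.8 -10.9  49.6] 74.6
blkcorner2 [470.3  57.7  20.2] 11.6
jarlid [625.5 207.2  50.2] 1.4
wcap [504.8 402.  194.4] 1.4
rcap [639.7 390.  163.6] 1.7
roller a [[ 469. -196.   30.]]
roller b [[ 546. -227.   30.]]
handle [[ 441. -327.   15.]]
roller mid [[ 508. -214.   30.]]
roller mid [[ 496. -185.   30.]]
handle end [[ 434. -329.   15.]]
```

```bash
cat >> h.py <<'E'
def blockpix(n,uv):
    from plant import camera_params
    p=camera_params(n);im=np.load(f"/tmp/{n}0.npz")['im']
    return block_rect(p,im,onplane(p,uv,.02)[0,:2])
def go(s,x,y,z,ang=None):
    """tool-frame shift (cm) and turn (rad) to world target; ang=tool x heading deg"""
    M=R.from_rotvec(s['orientation']).as_matrix()
    d=M.T@(np.array([x,y,z])-s['tool_pos'])*100
    h=np.degrees(np.arctan2(M[1,0],M[0,0]))
    t=0 if ang is None else -np.radians((ang-h+180)%360-180)
    print("pos",np.round(s['tool_pos'],4),"head",round(h,1),"tilt",np.round(M[:,2],3),"F",np.round(s['force'],1),"-> inc",np.round(d,2),"turn",round(t,3)); return d,t
E
python3 - <<'E'
from plant import *
from h import *
for uv in [(266,160),(241,115)]:
    st,c,q,r,b=blockpix("scene",uv); print(c,r,b.round().tolist())
go(read_state(),.395,.045,.08,-125)
E
```

```text
[266.15280136 160.32088285] ((393.1517333984375, 198.50047302246094), (88.45405578613281, 119.99690246582031), 50.031803131103516) [[319.0, 203.0], [411.0, 126.0], [468.0, 194.0], [376.0, 271.0]]
[241.74288965 113.97610922] ((227.93035888671875, 299.9072265625), (88.55027770996094, 119.51469421386719), 51.9316520690918) [[154.0, 302.0], [248.0, 228.0], [302.0, 298.0], [208.0, 372.0]]
pos [ 0.1674 -0.5758  0.2288] head -73.8 tilt [-0.     0.001 -1.   ] F [ 0.3  0.3 -0. ] -> inc [-53.24 -39.18  14.96] turn 0.894
```

```bash
python3 - <<'E'
from plant import *
from h import *
go(read_state(),.45,-.38,.2,-110)
E
```

```text
pos [ 0.1674 -0.5758  0.2288] head -73.8 tilt [-0.     0.001 -1.   ] F [ 0.3  0.3 -0. ] -> inc [-10.91 -32.6    2.9 ] turn 0.632
```

Request:
{"api": "play_rows", "payload": {"increments": [[[-1.6,-4.7,0.4,0.1],[-3.1,-9.3,0.8,0.2],[-4.7,-14,1.2,0.3],[-6.3,-18.6,1.7,0.4],[-7.8,-23.3,2.1,0.5]]], "jaw": 6}}

```text
t: 0.65
tool_pos: [0.3704, -0.4343, 0.2075]
orientation: [-1.962, 2.453, 0.003]
force: [0.1, -0.4, -0.0]
opening: 0.0609
```

```bash
python3 - <<'E'
from plant import *
from h import *
s=read_state();print(s['t'],s['opening'],s['q'])
go(s,.43,.0,.15,-125)
E
```

```text
0.65 0.06089303343182478 [-9.54718089e-01  6.45281854e-02  1.59889789e+00  5.57578422e-04
  1.47994506e+00  8.37705437e-01]
pos [ 0.3704 -0.4343  0.2075] head -102.7 tilt [-0.001  0.002 -1.   ] F [ 0.1 -0.4 -0. ] -> inc [-43.66   3.73   5.82] turn 0.389
```

Request:
{"api": "play_rows", "payload": {"increments": [[[-4.7,0.4,0.6,0.08],[-9.4,0.8,1.2,0.16],[-14,1.2,1.8,0.24],[-18.7,1.6,2.4,0.32],[-23.4,2,3,0.38]]]}}

```text
t: 1.15
tool_pos: [0.4021, -0.1996, 0.1774]
orientation: [-1.458, 2.782, 0.003]
force: [0.2, 0.2, -0.1]
opening: 0.06
```

```bash
python3 - <<'E'
from plant import *
from h import *
s=read_state();print(s['t'],s['opening'])
go(s,.395,.045,.08,-125)
E
```

```text
1.15 0.059977406183158444
pos [ 0.4021 -0.1996  0.1774] head -124.7 tilt [-0.001  0.002 -1.   ] F [ 0.2  0.2 -0.1] -> inc [-19.7   14.49   9.78] turn 0.006
```

Request:
{"api": "play_rows", "payload": {"increments": [[[-3.3,2.4,0.8,0],[-7,5,2,0],[-11,8,4,0],[-15,11,6.5,0],[-18,13.3,8.5,0]]]}}

```text
t: 1.65
tool_pos: [0.395, 0.0237, 0.0936]
orientation: [-1.458, 2.781, 0.002]
force: [0.4, 0.3, -0.4]
opening: 0.06
```

```bash
python3 - <<'E'
from plant import *
from h import *
s=read_state();print(s['t'],s['opening'])
go(s,.405,.036,.016,-125)
p=camera_params("wrist");im,d=read_camera("wrist");cv2.imwrite("pics/w1.png",im)
E
```

```text
1.65 0.059974528803132025
pos [0.395  0.0237 0.0936] head -124.7 tilt [ 0.001  0.002 -1.   ] F [ 0.4  0.3 -0.4] -> inc [-1.56 -0.12  7.76] turn 0.006
```

View pics/w1.png

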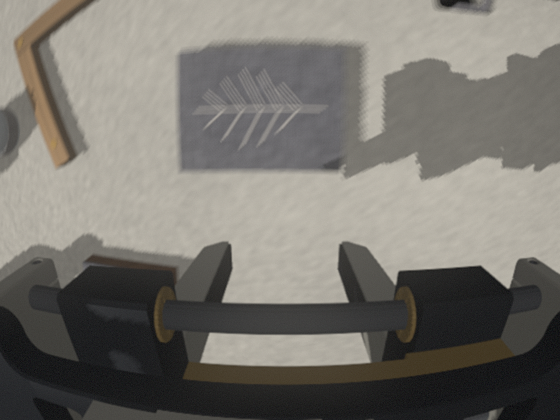

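Wrist view: the block is square to the jaws, edges about x 180–348, y 50–170. The fingertips are clear at (220,245) and (350,245), so I descend.

Request:
{"api": "play_rows", "payload": {"increments": [[[-1.0,0,2,0],[-1.6,-0.1,4,0],[-1.6,-0.1,6,0],[-1.6,-0.1,7.5,0],[-1.6,-0.1,7.8,0]]]}}

```text
t: 2.2
tool_pos: [0.4004, 0.043, 0.0111]
orientation: [1.461, -2.777, -0.015]
force: [-17.3, 1.9, 39.9]
opening: 0.06
```

```bash
python3 - <<'E'
from plant import *
from h import *
s=read_state();print(s['t'],s['opening'])
go(s,.432,.018,.016,-125)
E
```

```text
2.2 0.060016543129024866
pos [0.4004 0.043  0.0111] head -124.5 tilt [-0.008  0.006 -1.   ] F [-17.3   1.9  39.9] -> inc [ 0.27 -4.01 -0.53] turn 0.009
```

Request:
{"api": "play_rows", "payload": {"increments": [[[0,0,-0.3,0],[0,0,-0.6,0],[0,0,-0.6,0]]]}}

```text
t: 2.5
tool_pos: [0.4009, 0.0429, 0.0176]
orientation: [1.461, -2.777, -0.014]
force: [-0.1, -0.1, 0.5]
opening: 0.0598
```

```bash
python3 - <<'E'
from plant import *
from h import *
s=read_state();print(s['t'],s['opening'])
go(s,.432,.018,.016,-125)
for n in("scene","side"):
    im,d=read_camera(n);cv2.imwrite(f"pics/{n}1.png",im)
    print(block_rect(camera_params(n),im,(.4746,-.012))[3])
E
```

```text
2.5 0.05979026651409857
pos [0.4009 0.0429 0.0176] head -124.5 tilt [-0.007  0.006 -1.   ] F [-0.1 -0.1  0.5] -> inc [ 0.29 -3.98  0.12] turn 0.009
((474.3233642578125, -12.573989868164062), (118.93092346191406, 90.91387176513672), 54.93551254272461)
((496.1399841308594, -206.1079559326172), (87.58477020263672, 88.24943542480469), 3.7878518104553223)
```

View pics/side1.png

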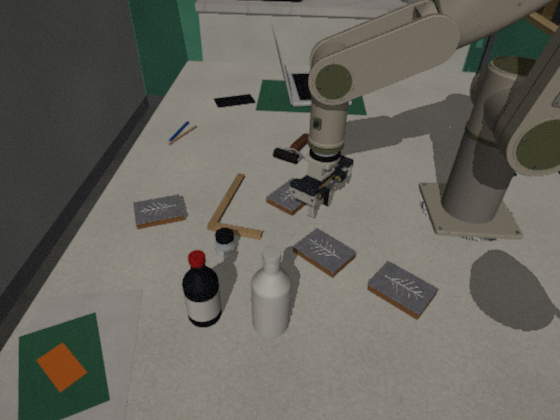

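```bash
python3 - <<'E'
from plant import *
from h import *
s=read_state()
go(s,.431,.0176,.0165,-125)
P=np.array([431,17.6]);h=-35.
L=113;n=5
for k in range(n):
    for i in range(20):
        h+=24.3/(n*20); a=np.radians(h-3); P=P+L/n/20*np.array([np.cos(a),np.sin(a)])
    print(k,P.round(1),round(h-90,1))
E
```

```text
pos [0.4006 0.0429 0.0173] head -124.5 tilt [-0.007  0.006 -1.   ] F [ 0.9  1.1 -1. ] -> inc [ 0.37 -3.94  0.04] turn 0.009
0 [449.4   4.5] -120.1
1 [468.9  -7. ] -115.3
2 [489.2 -16.8] -110.4
3 [510.3 -24.9] -105.6
4 [532.  -31.1] -100.7
```

Approach to contact first.

Request:
{"api": "play_rows", "payload": {"increments": [[[0.2,-1.0,0.0,0],[0.3,-2.0,0.0,0],[0.4,-2.8,0.0,0],[0.4,-3.5,0.0,0],[0.4,-3.9,0.0,0]]]}}

```text
t: 3.1
tool_pos: [0.4309, 0.017, 0.0168]
orientation: [1.46, -2.777, -0.015]
force: [-3.6, 1.8, 2.6]
opening: 0.06
```

```bash
python3 - <<'E'
from plant import *
from h import *
s=read_state()
go(s,.4494,.0045,.0165,-120.1)
E
```

```text
pos [0.4309 0.017  0.0168] head -124.5 tilt [-0.008  0.007 -1.   ] F [-3.6  1.8  2.6] -> inc [-0.02 -2.24  0.  ] turn -0.078
```

Request:
{"api": "play_rows", "payload": {"increments": [[[0,-0.45,0,-0.016],[0,-0.9,0,-0.032],[0,-1.35,0,-0.048],[0,-1.8,0,-0.064],[0,-2.25,0,-0.08]]]}}

```text
t: 3.6
tool_pos: [0.4497, 0.0041, 0.0165]
orientation: [1.572, -2.716, -0.015]
force: [-1.0, 0.8, 0.9]
opening: 0.06
```

```bash
python3 - <<'E'
from plant import *
from h import *
s=read_state()
go(s,.4689,-.007,.0165,-115.3)
im,d=read_camera("scene");print(block_rect(camera_params("scene"),im,(.493,-.025))[3])
im,d=read_camera("wrist");cv2.imwrite("pics/w2.png",im)
E
```

```text
pos [0.4497 0.0041 0.0165] head -119.9 tilt [-0.008  0.007 -1.   ] F [-1.   0.8  0.9] -> inc [ 0.01 -2.22 -0.02] turn -0.08
((497.4988708496094, -22.987037658691406), (117.9708480834961, 90.19650268554688), 60.42599868774414)
```

View pics/w2.png

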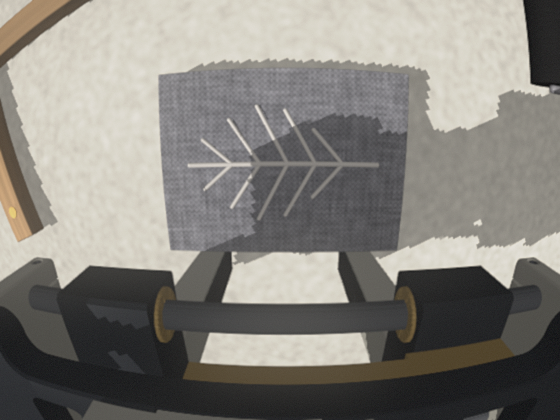

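Wrist view: the block's edge lies flat on both fingertips at row ~250, centred at column ~284. It's turning with the jaws, so I continue.

Request:
{"api": "play_rows", "payload": {"increments": [[[0,-0.45,0,-0.016],[0,-0.9,0,-0.032],[0,-1.35,0,-0.048],[0,-1.8,0,-0.064],[0,-2.25,0,-0.08]]]}}

```text
t: 4.2
tool_pos: [0.4699, -0.0074, 0.0166]
orientation: [1.68, -2.651, -0.015]
force: [-3.5, 1.8, 2.2]
opening: 0.0596
```

Request:
{"api": "play_rows", "payload": {"increments": [[[0,-0.45,0,-0.017],[0,-0.9,0,-0.034],[0,-1.35,0,-0.051],[0,-1.8,0,-0.068],[0,-2.25,0,-0.085]]]}}

```text
t: 4.7
tool_pos: [0.4905, -0.0172, 0.0163]
orientation: [1.793, -2.576, -0.015]
force: [-4.0, 0.4, 3.1]
opening: 0.0598
```

```bash
python3 - <<'E'
from plant import *
from h import *
s=read_state();print(s['t'])
go(s,.5103,-.0249,.0165,-105.6)
im,d=read_camera("scene");cv2.imwrite("pics/s3.png",im);print(block_rect(camera_params("scene"),im,(.54,-.035))[3])
im,d=read_camera("wrist");cv2.imwrite("pics/w3.png",im)
E
```

```text
4.7
pos [ 0.4905 -0.0172  0.0163] head -110.3 tilt [-0.008  0.006 -1.   ] F [-4.   0.4  3.1] -> inc [ 0.03 -2.12 -0.04] turn -0.082
((541.1888427734375, -35.96092987060547), (119.00473022460938, 92.01309204101562), 69.74091339111328)
```

View pics/w3.png

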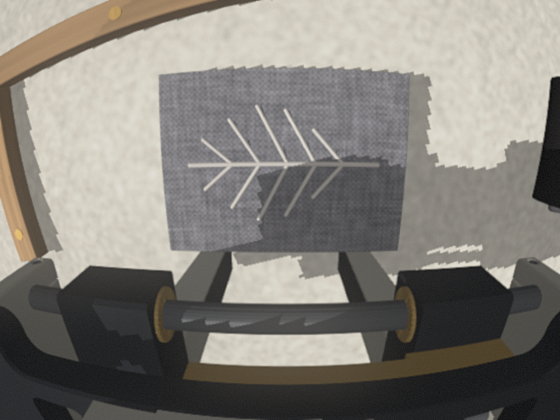

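View pics/s3.png

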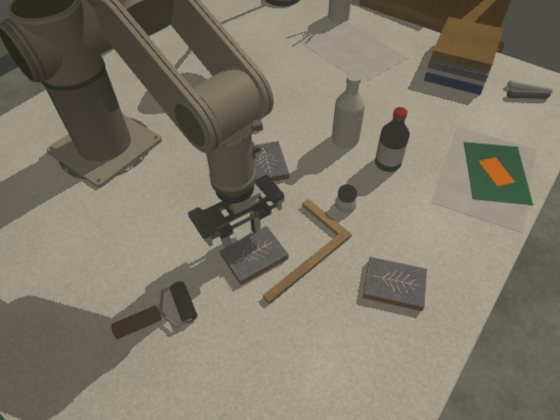

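Block edge flush on both tips (row ~250). The long batten runs across the top of the wrist view from (0,75) to (250,0). Continuing.

Request:
{"api": "play_rows", "payload": {"increments": [[[0,-0.45,0,-0.017],[0,-0.9,0,-0.034],[0,-1.3,0,-0.051],[0,-1.7,0,-0.068],[0,-2.1,0,-0.083]]]}}

```text
t: 5.3
tool_pos: [0.511, -0.0248, 0.0163]
orientation: [1.9, -2.5, -0.014]
force: [-3.5, 0.7, 2.2]
opening: 0.06
```

```bash
python3 - <<'E'
from plant import *
from h import *
s=read_state();print(s['t'])
go(s,.532,-.0311,.0165,-100.7)
p=camera_params("wrist");im,d=read_camera("wrist");cv2.imwrite("pics/w4.png",im)
np.savez("/tmp/w4.npz",im=im,d=d,**p)
im,d=read_camera("scene");print(block_rect(camera_params("scene"),im,(.56,-.04))[3])
hsv=cv2.cvtColor(im,cv2.COLOR_BGR2HSV)
# depth-free: line fit of long batten top's inner edge in scene
E
```

```text
5.3
pos [ 0.511  -0.0248  0.0163] head -105.5 tilt [-0.007  0.006 -1.   ] F [-3.5  0.7  2.2] -> inc [ 0.05 -2.19 -0.04] turn -0.084
((562.1389770507812, -39.25800323486328), (119.14286804199219, 95.6114730834961), 74.7776870727539)
```

View pics/w4.png

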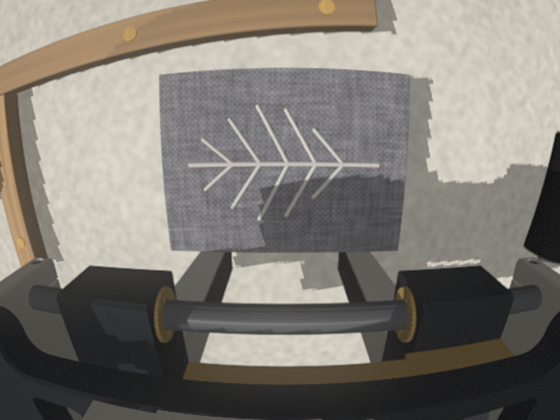

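```bash
cat >> h.py <<'E'
def fish(p,uv,z):
    K=p['K'];uv=np.atleast_2d(uv).astype(float)
    m=(uv-[K[0,2],K[1,2]])/K[0,0]; r=np.hypot(*m.T); s=np.where(r>0,np.sin(r)/np.maximum(r,1e-9),1)
    d=np.c_[m[:,0]*s,-m[:,1]*s,-np.cos(r)]@R.from_rotvec(p['orientation']).as_matrix().T
    return p['eye']+d*((z-p['eye'][2])/d[:,2])[:,None]
def lfit(W):
    vx,vy,x,y=cv2.fitLine((W[:,:2]*1000).astype(np.float32),cv2.DIST_HUBER,0,.01,.01)[:,0]
    return np.array([vx,vy]),np.array([x,y])
E
python3 - <<'E'
from h import *
f=np.load("/tmp/w4.npz");im=f['im'];p={k:f[k] for k in('K','eye','orientation')}
hsv=cv2.cvtColor(im,cv2.COLOR_BGR2HSV).astype(int)
for u in (60,130,250,350):
    print(u,[(v,*hsv[v,u]) for v in range(4,110,4) if hsv[v,u,1]>60])
print([(u,*hsv[170,u]) for u in range(0,40,3)])
E
```

```text
60 [(40, np.int64(16), np.int64(66), np.int64(169)), (44, np.int64(16), np.int64(92), np.int64(172)), (48, np.int64(15), np.int64(93), np.int64(173)), (52, np.int64(16), np.int64(92), np.int64(166)), (56, np.int64(15), np.int64(94), np.int64(169)), (60, np.int64(15), np.int64(92), np.int64(172)), (64, np.int64(15), np.int64(92), np.int64(172)), (68, np.int64(16), np.int64(90), np.int64(173)), (72, np.int64(15), np.int64(80), np.int64(112)), (76, np.int64(16), np.int64(65), np.int64(90))]
130 [(20, np.int64(16), np.int64(92), np.int64(172)), (24, np.int64(16), np.int64(90), np.int64(168)), (28, np.int64(19), np.int64(121), np.int64(185)), (32, np.int64(18), np.int64(119), np.int64(185)), (36, np.int64(19), np.int64(122), np.int64(186)), (40, np.int64(18), np.int64(115), np.int64(166)), (44, np.int64(16), np.int64(90), np.int64(156)), (48, np.int64(16), np.int64(90), np.int64(164)), (52, np.int64(14), np.int64(67), np.int64(103)), (56, np.int64(16), np.int64(65), np.int64(90))]
250 [(4, np.int64(16), np.int64(94), np.int64(152)), (8, np.int64(16), np.int64(95), np.int64(155)), (12, np.
[... 608 characters left out ...]
4(69), np.int64(81))]
[(0, np.int64(15), np.int64(91), np.int64(131)), (3, np.int64(16), np.int64(97), np.int64(178)), (6, np.int64(16), np.int64(97), np.int64(182)), (9, np.int64(16), np.int64(97), np.int64(189)), (12, np.int64(16), np.int64(95), np.int64(159)), (15, np.int64(16), np.int64(72), np.int64(85)), (18, np.int64(17), np.int64(77), np.int64(89)), (21, np.int64(14), np.int64(67), np.int64(87)), (24, np.int64(16), np.int64(59), np.int64(82)), (27, np.int64(18), np.int64(25), np.int64(135)), (30, np.int64(22), np.int64(20), np.int64(140)), (33, np.int64(18), np.int64(22), np.int64(141)), (36, np.int64(20), np.int64(22), np.int64(140)), (39, np.int64(19), np.int64(21), np.int64(133))]
```

```bash
cat > jf.py <<'E'
from h import *
import sys
def jig(im,p):
    hsv=cv2.cvtColor(im,cv2.COLOR_BGR2HSV).astype(int)
    m=(hsv[...,1]>78)&(hsv[...,2]>125)&(hsv[...,0]<24)
    L=[(u,np.where(m[:110,u])[0].max()+.5) for u in range(50,365,5) if m[:110,u].sum()>10]
    S=[(np.where(m[v,:60])[0].max()+.5,v) for v in range(115,225,5) if m[v,:60].sum()>5]
    WL,WS=fish(p,L,.014),fish(p,S,.014)
    dl,cl=lfit(WL);ds,cs=lfit(WS)
    if dl[1]<0: dl=-dl
    if ds[0]<0: ds=-ds
    t=np.linalg.solve(np.c_[dl,-ds],cs-cl); C=cl+dl*t[0]
    rl=np.abs((WL[:,:2]*1000-cl)@[-dl[1],dl[0]]).max();rs=np.abs((WS[:,:2]*1000-cs)@[-ds[1],ds[0]]).max()
    return C,np.degrees(np.arctan2(dl[1],dl[0])),np.degrees(np.arctan2(ds[1],ds[0])),rl,rs
if __name__=="__main__":
    f=np.load("/tmp/w4.npz");p={k:f[k] for k in('K','eye','orientation')}
    print(jig(f['im'],p))
    # block corners top as check
    q=[(160,75),(410,75),(398,250),(170,250)]; print((fish(p,q,.02)*1000).round(1))
E
python3 jf.py
```

```text
(array([661.4628 , 117.31296], dtype=float32), np.float32(78.828026), np.float32(-11.16713), np.float64(0.33155493733765634), np.float64(0.5104119774064002))
[[ 622.     4.7   20. ]
 [ 590.1 -109.7   20. ]
 [ 504.7  -86.    20. ]
 [ 536.5   29.6   20. ]]
```

Request:
{"api": "play_rows", "payload": {"increments": [[[0,-0.4,0,-0.017],[0,-0.8,0,-0.034],[0,-1.2,0,-0.051],[0,-1.5,0,-0.066],[0,-1.8,0,-0.076]]]}}

```text
t: 5.9
tool_pos: [0.529, -0.0298, 0.0163]
orientation: [1.995, -2.426, -0.014]
force: [-3.1, 0.6, 2.1]
opening: 0.0602
```

Request:
{"api": "play_rows", "payload": {"increments": [[[0,-0.1,0,0],[0,-0.2,0,0],[0,-0.3,0,0]]]}}

```text
t: 6.2
tool_pos: [0.5306, -0.0301, 0.0162]
orientation: [1.993, -2.424, -0.017]
force: [-12.1, 2.6, 11.4]
opening: 0.0602
```

```bash
cat >> h.py <<'E'
C=np.array([.6615,.1173]);A=np.radians(-11.17)
EX=np.array([np.cos(A),np.sin(A)]);EY=np.array([-np.sin(A),np.cos(A)])
def tojig(P): d=np.asarray(P)[...,:2]-C; return np.stack([d@EX,d@EY],-1)
def tow(x,y): return C+x*EX+y*EY
E
python3 - <<'E'
from plant import *
from h import *
s=read_state();print(s['t'],tojig(s['tool_pos'])*1000)
go(s,*tow(-.1,-.17),.0165,-101.17)
E
```

```text
6.2 [ -99.85553033 -169.93065357]
pos [ 0.5306 -0.0301  0.0162] head -101.1 tilt [-0.009  0.007 -1.   ] F [-12.1   2.6  11.4] -> inc [ 0.01  0.01 -0.03] turn 0.0
```

Request:
{"api": "play_rows", "payload": {"increments": [[[0,1,0,0],[0,3,0,0],[0,4,-2,0],[0,4,-5,0],[0,4,-8,0]]]}}

```text
t: 6.7
tool_pos: [0.4911, -0.0226, 0.0969]
orientation: [1.993, -2.424, -0.018]
force: [1.1, -0.4, 1.0]
opening: 0.0599
```

```bash
python3 - <<'E'
from plant import *
from h import *
from jf import jig
im,d=read_camera("wrist");p=camera_params("wrist")
im,d=read_camera("wrist");cv2.imwrite("pics/w5.png",im);np.savez("/tmp/w5.npz",im=im,d=d,**p)
s=read_state();print(s['t'])
im,d=read_camera("scene");r=block_rect(camera_params("scene"),im,tow(-.045,-.174));print(r[3],tojig(np.array(r[3][0])/1000)*1000)
im,d=read_camera("side");r=block_rect(camera_params("side"),im,tow(-.045,-.174));print(r[3],tojig(np.array(r[3][0])/1000)*1000)
go(s,*tow(-.045,-.275),.10,-11.17)
E
```

```text
6.8
((584.8372802734375, -41.189361572265625), (118.52581024169922, 89.677001953125), 78.69149780273438) [ -44.50780679 -170.33820905]
((580.3558959960938, -39.61217498779297), (121.4752426147461, 96.7425537109375), 80.30699920654297) [ -49.20983265 -169.65903644]
pos [ 0.4954 -0.0233  0.1015] head -101.1 tilt [-0.001  0.005 -1.   ] F [0.5 0.3 0.7] -> inc [10.49 -9.07  0.08] turn -1.57
```

View pics/w5.png

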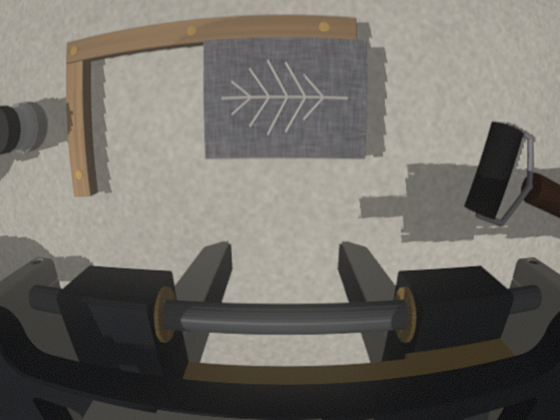

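The block is flush along the long batten: wrist view rows ~40–158, columns 205–365. The brayer at (495,170) is clear. Next I turn the tool for the +y push.

Request:
{"api": "play_rows", "payload": {"increments": [[[2,-2,0,-0.14],[4,-4,0,-0.28],[6,-6,0,-0.42],[8,-8,0,-0.56],[9.8,-9.3,0,-0.7]]], "jaw": 4}}

```text
t: 7.4
tool_pos: [0.5648, -0.1379, 0.094]
orientation: [-2.709, 1.587, 0.017]
force: [-0.1, -0.2, 0.5]
opening: 0.04
```

Request:
{"api": "play_rows", "payload": {"increments": [[[0,0,0,-0.14],[0,0,0,-0.28],[0,0,0,-0.42],[0,0,0,-0.56],[0,0,0,-0.7]]]}}

```text
t: 7.9
tool_pos: [0.5635, -0.1375, 0.0918]
orientation: [-3.087, 0.553, 0.02]
force: [-0.1, -0.1, 0.3]
opening: 0.04
```

```bash
python3 - <<'E'
from plant import *
from h import *
s=read_state();print(s['t'],s['opening'],s['dq'].round(2) if hasattr(s['dq'],'round') else s['dq'])
go(s,*tow(-.047,-.265),.08,-11.17)
E
```

```text
7.9 0.04001509955156712 [ 0.    0.    0.    0.    0.   -1.39]
pos [ 0.5635 -0.1375  0.0918] head -20.3 tilt [-0.012  0.008 -1.   ] F [-0.1 -0.1  0.3] -> inc [-0.06 -0.38  1.18] turn -0.159
```

Request:
{"api": "play_rows", "payload": {"increments": [[[0,-0.2,0.5,-0.1],[-0.1,-0.4,1.2,-0.159],[-0.1,-0.4,1.2,-0.159],[-0.1,-0.4,1.2,-0.159]]]}}

```text
t: 8.3
tool_pos: [0.5628, -0.133, 0.0784]
orientation: [-3.119, 0.308, 0.023]
force: [0.8, -0.1, -0.4]
opening: 0.0399
```

```bash
python3 - <<'E'
from plant import *
from h import *
p=camera_params("wrist");im,d=read_camera("wrist");cv2.imwrite("pics/w6.png",im)
s=read_state();print(s['t'],tojig(s['tool_pos'])*1000)
go(s,*tow(-.047,-.265),.0175,-11.17)
E
```

```text
8.35 [ -47.80639163 -264.7717782 ]
pos [ 0.5633 -0.1332  0.0791] head -11.3 tilt [-0.013  0.008 -1.   ] F [ 0.2 -0.8 -0.1] -> inc [0.17 0.06 6.15] turn -0.002
```

View pics/w6.png

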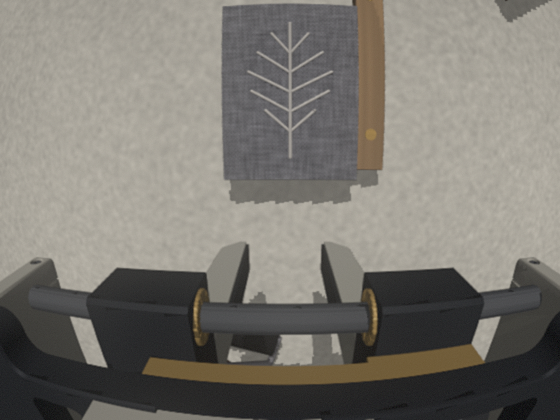

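Wrist view: block at columns 222–357 with its near edge at row 180. Tips are at (235,250) and (335,250), square to the block, and the roller is well behind at (255,345). I descend straight.

Request:
{"api": "play_rows", "payload": {"increments": [[[0.1,0,2,0],[0.1,0,4,0],[0.1,0,5.4,0],[0.1,0,6.0,0],[0.1,0,6.1,0]]]}}

```text
t: 8.85
tool_pos: [0.5629, -0.1327, 0.0173]
orientation: [-3.119, 0.309, 0.024]
force: [0.5, -0.3, 0.1]
opening: 0.0399
```

```bash
python3 - <<'E'
from plant import *
from h import *
s=read_state();print(s['t'],tojig(s['tool_pos'])*1000)
go(s,*tow(-.047,-.235),.0165,-11.17)
E
```

```text
8.85 [ -48.29449225 -264.38971741]
pos [ 0.5629 -0.1327  0.0173] head -11.3 tilt [-0.014  0.009 -1.   ] F [ 0.5 -0.3  0.1] -> inc [ 0.12 -2.94  0.09] turn -0.003
```

Request:
{"api": "play_rows", "payload": {"increments": [[[0.05,-0.7,0,0],[0.1,-1.4,0.05,0],[0.1,-2.0,0.05,0],[0.1,-2.5,0.05,0],[0.1,-3.0,0.05,0]]]}}

```text
t: 9.35
tool_pos: [0.5702, -0.1033, 0.0175]
orientation: [-3.12, 0.308, 0.022]
force: [-0.6, -2.5, 1.9]
opening: 0.04
```

Request:
{"api": "play_rows", "payload": {"increments": [[[0,-0.5,0,0],[0,-1.0,0,0],[0,-1.5,0,0],[0,-2.0,0,0],[0,-2.5,0,0]]]}}

```text
t: 9.85
tool_pos: [0.5752, -0.0786, 0.0177]
orientation: [-3.12, 0.308, 0.022]
force: [0.1, -2.4, 1.4]
opening: 0.0399
```

```bash
python3 - <<'E'
from plant import *
from h import *
p=camera_params("wrist");im,d=read_camera("wrist");cv2.imwrite("pics/w7.png",im)
s=read_state();print(s['t'],tojig(s['tool_pos'])*1000)
go(s,*tow(-.047,-.135),.0165,-11.17)
E
```

```text
9.9 [ -46.70449162 -208.09501474]
pos [ 0.5754 -0.0778  0.0177] head -11.3 tilt [-0.013  0.008 -1.   ] F [-0.2 -0.2  1.2] -> inc [-0.04 -7.31  0.16] turn -0.002
```

View pics/w7.png

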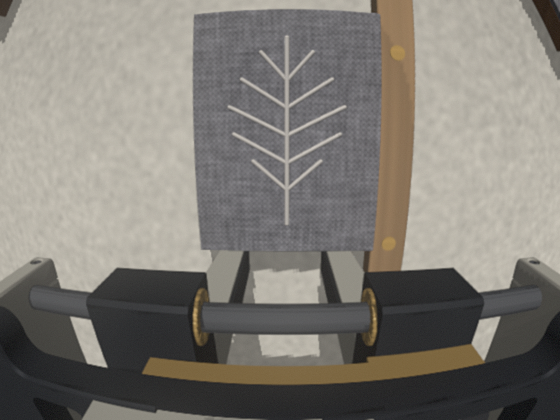

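Block square on both tips (edge at row ~250) and sliding along the batten (column ~378). Continuing.

Request:
{"api": "play_rows", "payload": {"increments": [[[0,-0.5,0,0],[0,-1.0,0,0],[0,-1.5,0.05,0],[0,-2.0,0.05,0],[0,-2.5,0.05,0]]]}}

```text
t: 10.4
tool_pos: [0.5804, -0.0529, 0.0174]
orientation: [-3.12, 0.308, 0.022]
force: [-1.1, -2.6, 1.7]
opening: 0.0398
```

Request:
{"api": "play_rows", "payload": {"increments": [[[0,-0.5,0,0],[0,-1.0,0,0],[0,-1.5,0.05,0],[0,-2.0,0.05,0],[0,-2.5,0.05,0]]]}}

```text
t: 10.9
tool_pos: [0.5854, -0.0279, 0.017]
orientation: [-3.119, 0.308, 0.022]
force: [0.5, -1.2, 1.8]
opening: 0.0401
```

```bash
python3 - <<'E'
from plant import *
from h import *
p=camera_params("wrist");im,d=read_camera("wrist");cv2.imwrite("pics/w8.png",im)
s=read_state();print(s['t'],tojig(s['tool_pos'])*1000)
go(s,*tow(-.047,-.13),.0165,-11.17)
E
```

```text
10.95 [ -46.58653746 -156.47127963]
pos [ 0.5855 -0.0272  0.017 ] head -11.3 tilt [-0.013  0.009 -1.   ] F [-1.2 -0.8  1. ] -> inc [-0.05 -2.65  0.06] turn -0.002
```

View pics/w8.png

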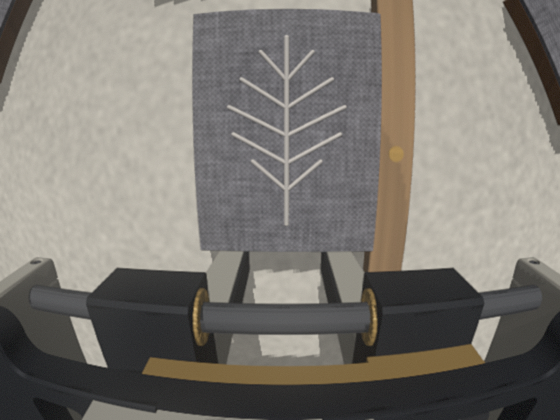

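Still square on the tips and along the batten. Last stretch.

Request:
{"api": "play_rows", "payload": {"increments": [[[0,-0.5,0,0],[0,-1.0,0,0],[0,-1.5,0,0],[0,-1.9,0,0],[0,-2.2,0,0]]]}}

```text
t: 11.45
tool_pos: [0.5897, -0.0051, 0.0169]
orientation: [-3.119, 0.307, 0.022]
force: [-0.7, -1.3, -1.3]
opening: 0.0398
```

Request:
{"api": "play_rows", "payload": {"increments": [[[0,-0.15,0,0],[0,-0.3,0,0],[0,-0.45,0,0],[0,-0.6,0,0]]]}}

```text
t: 11.85
tool_pos: [0.5909, 0.0009, 0.0169]
orientation: [-3.119, 0.308, 0.022]
force: [0.2, -2.5, -0.5]
opening: 0.0401
```

```bash
python3 - <<'E'
from plant import *
from h import *
p=camera_params("wrist");im,d=read_camera("wrist");cv2.imwrite("pics/w9.png",im)
s=read_state();print(s['t'],tojig(s['tool_pos'])*1000)
go(s,*tow(-.047,-.13),.0165,-11.17)
E
```

```text
11.9 [ -46.76538011 -127.67930006]
pos [0.5909 0.0011 0.0169] head -11.3 tilt [-0.013  0.009 -1.   ] F [-0.7 -1.3 -0.4] -> inc [-0.02  0.23  0.04] turn -0.002
```

View pics/w9.png

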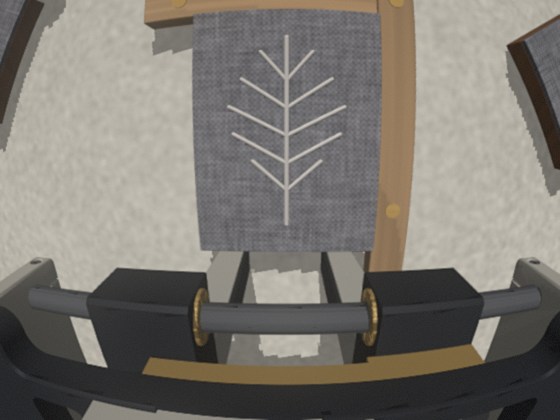

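Nearly home: a thin gap at row ~10 below the short batten, which isn't touching yet. I press in small steps until the force rises.

Request:
{"api": "play_rows", "payload": {"increments": [[[0,-0.1,0,0],[0,-0.2,0,0]]]}}

```text
t: 12.1
tool_pos: [0.591, 0.0013, 0.017]
orientation: [-3.122, 0.308, 0.023]
force: [-3.9, -12.8, 2.3]
opening: 0.0402
```

Request:
{"api": "play_rows", "payload": {"increments": [[[0,-0.1,0,0],[0,-0.2,0,0]]]}}

```text
t: 12.3
tool_pos: [0.591, 0.0013, 0.017]
orientation: [-3.124, 0.308, 0.024]
force: [-4.2, -14.2, 3.0]
opening: 0.04
```

Firm contact at 14 N. I back off, rise and look.

Request:
{"api": "play_rows", "payload": {"increments": [[[0,1,0,0],[0,3,0,0],[0,4,-2,0],[0,4,-5,0],[0,4,-9,0]]]}}

```text
t: 12.8
tool_pos: [0.5826, -0.0384, 0.1057]
orientation: [-3.123, 0.31, 0.031]
force: [0.7, -0.9, 0.7]
opening: 0.0398
```

Request:
{"api": "play_rows", "payload": {"increments": [[[0,0,-2,0],[0,0,-4,0],[0,0,-5,0],[0,0,-5,0]]]}}

```text
t: 13.2
tool_pos: [0.5846, -0.0389, 0.1573]
orientation: [-3.123, 0.31, 0.026]
force: [0.8, 0.1, 0.3]
opening: 0.0401
```

```bash
python3 - <<'E'
from plant import *
from h import *
p=camera_params("wrist");im,d=read_camera("wrist");cv2.imwrite("pics/w10.png",im);np.savez("/tmp/w10.npz",im=im,d=d,**p)
s=read_state();print(s['t'],tojig(s['tool_pos'])*1000)
for n in("scene","side"):
    im,d=read_camera(n);cv2.imwrite(f"pics/{n}10.png",im)
    r=block_rect(camera_params(n),im,tow(-.045,-.06));print(r[3],tojig(np.array(r[3][0])/1000)*1000)
im=cv2.imread("pics/scene10.png")[190:310,230:380];cv2.imwrite("pics/scene10z.png",cv2.resize(im,None,fx=5,fy=5,interpolation=cv2.INTER_CUBIC))
E
```

```text
13.25 [ -46.02822549 -168.13992514]
((563.3389892578125, 86.6057357788086), (124.15506744384766, 199.5109100341797), 68.53350067138672) [-90.35540512 -49.12863372]
((601.49072265625, 69.32635498046875), (121.73980712890625, 95.72010040283203), 78.50658416748047) [-49.57901692 -58.68990599]
```

View pics/w10.png

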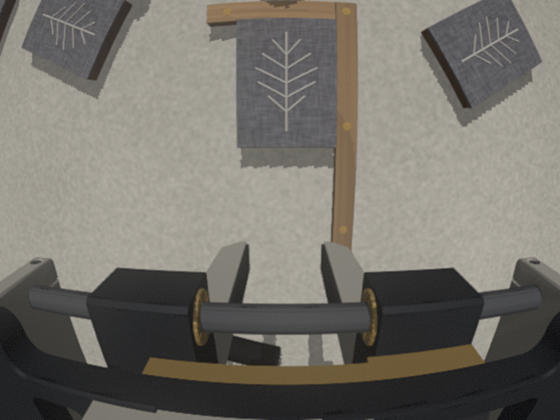

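View pics/scene10z.png

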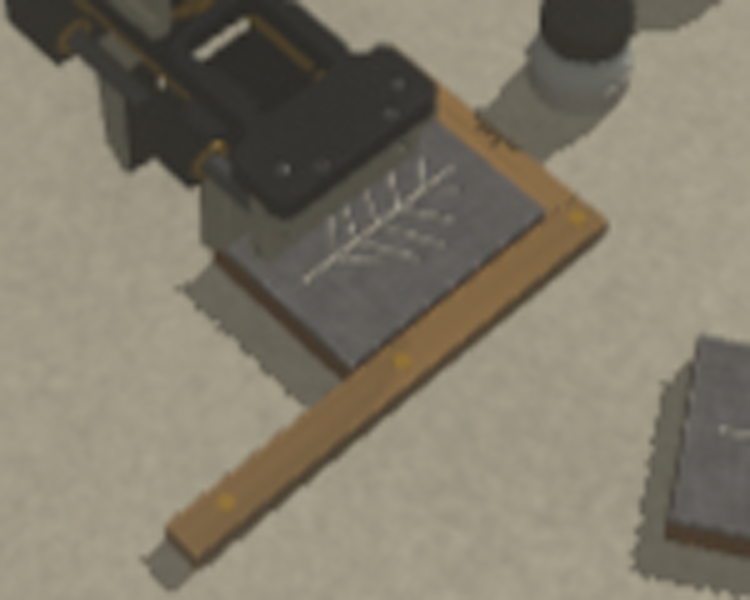

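```bash
python3 - <<'E'
from h import *
f=np.load("/tmp/w10.npz");im=f['im'];p={k:f[k] for k in('K','eye','orientation')}
hsv=cv2.cvtColor(im,cv2.COLOR_BGR2HSV).astype(int)
g=(hsv[...,1]<45)&(hsv[...,2]<125)
for v in (30,60,90,120,140):
    print(v,[(u,*map(int,hsv[v,u])) for u in list(range(233,241))+list(range(332,341))])
    
L=[];Rr=[]
for v in range(30,143,4):
    m=hsv[v,:,1]<32; 
    d=(hsv[v,:,2]<120)
    u=285
    a=next(x for x in range(255,200,-1) if hsv[v,x,2]>120)
    b=next(x for x in range(320,360) if hsv[v,x,1]>65)
    L.append((a+.5,v));Rr.append((b-.5,v))
for nm,e in(("left",L),("right",Rr)):
    W=fish(p,e,.02);J=tojig(W)*1000;k=np.polyfit(J[:,1],J[:,0],1);print(nm,"x at y=-60:",np.polyval(k,-60).round(2),"slope",k[0].round(4),"scatter",np.std(J[:,0]-np.polyval(k,J[:,1])).round(2))
B=[];T=[]
for u in range(245,330,5):
    B.append((u,next(v for v in range(130,170) if hsv[v,u,2]>1 and abs(hsv[v,u,0]-hsv[120,u,0])>=0 and hsv[v,u,1]>22 )-.5))
print([(v,*map(int,hsv[v,290])) for v in list(range(10,24))+list(range(142,154))])
E
```

```text
30 [(233, 23, 19, 108), (234, 24, 23, 110), (235, 25, 14, 108), (236, 12, 12, 107), (237, 165, 5, 100), (238, 165, 5, 99), (239, 165, 5, 94), (240, 150, 3, 92), (332, 135, 6, 92), (333, 150, 3, 95), (334, 150, 5, 97), (335, 150, 5, 93), (336, 13, 46, 106), (337, 17, 91, 126), (338, 15, 93, 134), (339, 16, 95, 134), (340, 16, 97, 132)]
60 [(233, 21, 20, 166), (234, 21, 20, 164), (235, 18, 21, 156), (236, 17, 14, 124), (237, 150, 5, 99), (238, 150, 8, 99), (239, 150, 3, 98), (240, 150, 3, 96), (332, 150, 5, 100), (333, 140, 8, 98), (334, 120, 3, 93), (335, 130, 8, 96), (336, 8, 28, 102), (337, 15, 82, 118), (338, 16, 98, 133), (339, 16, 98, 135), (340, 16, 95, 134)]
90 [(233, 19, 22, 162), (234, 23, 21, 160), (235, 20, 20, 153), (236, 15, 13, 120), (237, 0, 3, 97), (238, 165, 5, 98), (239, 135, 5, 101), (240, 120, 3, 100), (332, 135, 5, 94), (333, 135, 5, 94), (334, 150, 3, 92), (335, 135, 5, 97), (336, 11, 27, 105), (337, 14, 78, 127), (338, 16, 93, 135), (339, 16, 94, 136), (340, 16, 94, 135)]
120 [(233, 23, 20, 164), (234, 21, 21, 167), (235, 19, 22, 159), (236, 23, 17, 132), (237, 
[... 485 characters left out ...]
336, 14, 59, 108), (337, 16, 93, 129), (338, 16, 94, 130), (339, 15, 91, 126), (340, 15, 95, 124)]
left x at y=-60: -92.19 slope -0.0899 scatter 5.47
right x at y=-60: -0.79 slope -0.0011 scatter 0.15
[(10, 15, 95, 132), (11, 15, 97, 134), (12, 15, 94, 144), (13, 16, 97, 144), (14, 15, 95, 147), (15, 15, 96, 146), (16, 15, 94, 146), (17, 15, 70, 131), (18, 9, 17, 104), (19, 140, 8, 98), (20, 130, 8, 101), (21, 135, 5, 101), (22, 160, 8, 98), (23, 150, 8, 97), (142, 150, 5, 104), (143, 150, 2, 103), (144, 135, 5, 99), (145, 150, 5, 101), (146, 160, 8, 98), (147, 30, 11, 94), (148, 20, 21, 108), (149, 23, 21, 109), (150, 23, 19, 108), (151, 20, 21, 109), (152, 23, 19, 109), (153, 19, 19, 109)]
```

```bash
python3 - <<'E'
from h import *
f=np.load("/tmp/w10.npz");p={k:f[k] for k in('K','eye','orientation')}
print((tojig(fish(p,[(250,17.7),(290,17.7),(325,17.7),(290,147.3),(237-.5,90),(336,90)],.02))*1000).round(2))
c0=np.load("/tmp/scene0.npz")['im'];c1=cv2.imread("pics/scene10.png")
for nm,(x,y,w,h) in dict(jar=(334,184,26,28),white=(330,72,38,78),black=(374,106,38,68)).items():
    print(nm,cv2.absdiff(c0[y:y+h,x:x+w],c1[y:y+h,x:x+w]).mean())
b=(110,278,90,62);x,y,w,h=b;print("brayer",cv2.absdiff(c0[y:y+h,x:x+w],c1[y:y+h,x:x+w]).mean())
E
```

```text
[[ -77.8     0.55]
 [ -42.     -0.39]
 [ -10.72    0.25]
 [ -42.25 -119.84]
 [ -89.8   -67.34]
 [  -1.39  -67.58]]
jar 6.193223443223443
white 9.033738191632928
black 8.22265221878225
brayer 10.184826762246118
```

```bash
python3 - <<'E'
from h import *
c0=np.load("/tmp/scene0.npz")['im'];c1=cv2.imread("pics/scene10.png")
for nm,(x,y,w,h) in dict(jar=(334,184,26,28),white=(330,72,38,78),black=(374,106,38,68),brayer=(110,278,90,62),books=(425,20,75,75)).items():
    r=cv2.matchTemplate(c1[y-8:y+h+8,x-8:x+w+8],c0[y:y+h,x:x+w],cv2.TM_CCOEFF_NORMED);_,v,_,l=cv2.minMaxLoc(r);print(nm,round(v,3),l[0]-8,l[1]-8)
E
```

```text
jar 1.0 0 0
white 1.0 0 0
black 1.0 0 0
brayer 0.946 0 0
books 1.0 0 0
```

```bash
python3 -c "
from plant import *
print(read_state()['t']); print(close_job())"
```

```text
13.35
the job is handed in; nothing more can be done
None
```

I pushed the block home into the corner with the two open fingertips and handed the job in at about 13.4 s. I turned it square while pushing it against the long batten (12 N). I then slid it along the batten into the short one (14 N). It was never gripped or lifted.

**Last checks**
- **Position:** in the last wrist picture the block spans about x -89.8 to -1.4 mm in the jig's frame. In y it spans about -119.8 to 0 mm. That puts its centre near (-45.6, -60) mm.
- **Squareness:** the long side is within about 0.001 rad of the jig's y axis.
- **Bystanders:** template matching in the scene view showed no shift of the bottles, jar or roller.

**What went wrong or disagreed**
- **Desk contact:** on the first descent the fingertips touched the desk with about 40 N. I had read the pose while the arm was still moving. I raised the tool, and the block had not moved.
- **Side camera:** it put the centre at x = -49.6, y = -58.7 mm. Its block mask came out about 6 mm too wide, so I trusted the wrist view and the contact forces.
- **Scene camera:** the gripper covered the block in that view, so its final block fit was unusable.
- **Left edge:** the automatic line fit of the left edge was spoilt by outliers. I took that edge from one pixel row.

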